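Clear the blade box and hold its lock open

TASK

I want to open the grey blade box on the tiled worktop. First take the flat aluminium tin off its lid and stack it squarely, edges lined up, on top of the pile of two like it; then take the key standing in the wooden block, push it fully home in the lock on the lid, past the sticky pins, and only then turn it a quarter turn clockwise (seen from above). The lock springs back, so do not let go: finish still gripping the key, held fully turned, so that I can lift the lid, and leave the clipper, trimmer and brush where they lie.

Things in the scene. Friction and masses are not known exactly. Their poses are not given: they have to be found in the camera images.
- lockbox: heavy grey painted steel box fixed to the surface, 160 (x) by 230 (y) by 70 mm high, flat lid with no handle. Origin: centre of its underside. The lock is in the lid at (0, -65 mm) of the box's frame; tin_top starts on the other half of the lid, about (0, +55 mm).
- lock_face (a point): centre of the face of the round brass lock plug (34 mm across, in a square steel plate 52 mm wide, just below the face), 72 mm above the surface, 2 mm above the lid. The slot goes straight down, 14.6 mm along this point's x, 5.4 mm along y; its mouth is a funnel 20.6 by 11.4 mm, narrowing to the slot over 4 mm. z points up; the point turns with the plug.
- lock_pins (a point): point in the slot 14 mm below the lock face, turning with the plug. Two spring pins stand side by side in the slot, tops 14 to 20 mm below the face; the key's tip pushes them straight down to 26 mm. They are sticky: this takes 5 to 8 N in all.
- plug (a joint): turn of the lock plug in rad: 0 at rest (slot along the box's x), grows as the key turns clockwise seen from above, stop at 1.57. A spring returns it to 0 when let go (0.03 N m at 0, 0.11 N m at the stop). The key has about 0.11 rad of play in the slot each way, so the hand must turn up to 0.25 rad farther than the plug.
- key: key, 35 g: black plastic head 30 mm wide (x), 9 mm thick (y), 36 mm tall (z), above a flat steel blade. Origin: centre of the head's underside (the shoulder); z up to the head. Alike after half a turn about z. It stands upright in the key block, its shoulder on the block's top (34 mm above the surface), head showing; fully home in the lock, the shoulder lies on the plug's face.
- key_tip (a point): middle of the rounded end of the key's blade, 26 mm below the key's origin; the blade is 13 mm wide (key's x), 4 mm thick (y), 26 mm long.
- key_block: dark wooden block fixed to the surface, 60 by 60 by 34 mm high, with the slot that holds the key (30 mm deep, 15.6 by 6.6 mm) in the middle of its top. Origin: centre of its underside.
- tin_top: closed flat aluminium tin, 90 (x) by 60 (y) by 24 mm high, 120 g, with smooth straight sides; starts on the lid of the box (70 mm above the surface). Origin: centre of its underside. To be stacked on tin_mid.
- tin_mid: a tin just like tin_top, lying on tin_low, square with it. Origin: centre of its underside, 24 mm above the surface.
- tin_low: a tin just like tin_top, lying on the work surface, the bottom of the pile. Origin: centre of its underside.
- clipper: bystander: matte black hair clipper, 45 (x) by 185 (y) by 38 mm high, lying on the surface. Origin: on the underside under the middle of its black body.
- trimmer: bystander: steel detail trimmer, 34 (x) by 128 (y) by 27 mm high, lying on the surface. Origin: on the underside under the middle of its handle.
- brush: bystander: wooden paddle brush lying bristles down, 75 (x) by 220 (y) by 27 mm high. Origin: on the underside, where handle and paddle meet.
Things that resemble listed ones, but are neither listed nor needed, are in the scene too. Several things have the shape of the key; the one meant has the colours described above.

How it is judged:
By the outcome, as a careful person would: the job done as asked, in the order asked, and still so for the second after the job is handed in, while the arm keeps its last pose, push and grip.
It also fails if it takes over 67 s, if anything falls off the work surface, if the arm or the gripper's body presses on something with over 40 N, if the wrist force passes 120 N, or if a joint passes its speed limit or range.

ROBOT

A 6-joint arm with a two-finger parallel gripper is mounted at the origin on the work surface. World frame = base frame: x ahead of the robot, y to its left, z up, the work surface at z = 0. Lengths are in m, angles in rad, forces in N, time in s.
With the tool pointing down it reaches from about 0.4 to 0.925 m from the base axis. Payload 3.4 kg.
Tool frame: the origin (TCP) lies at the very end of the fingers, on their centre line; the grasp point (between the pads) lies 19 mm behind it; z points along the fingers, x is the direction in which the jaws open and shut, and the axes are right-handed (so a half turn about z gives the same grasp; the last joint's range is limited). The gripper opens to 85 mm and grips with 20 to 120 N. Pads are 22 mm wide; open, the fingers measure 114 mm over their backs; the gripper's body (76 mm by 85 mm) begins 54 mm behind the grasp point. The pads swing forward as they close: fully open they stand 13 mm farther back than shut.
Start: joints at [1.165, 0.307, 1.506, -0, 1.328, -0.073], TCP at [0.188, 0.543, 0.192] pointing down, gripper open.
Joint ranges: [-3.12, 3.12], [-1.05, 2.28], [0.14, 2.33], [-1.42, 4.57], [0.1, 2.73], [-2.68, 2.68]. Speed limits (rad/s): [2.57, 2.57, 3.14, 3.14, 3.14, 3.14].

INTERFACE

Orientations are given as [roll, pitch, yaw] about the fixed x, y, z axes, in that order (R = Rz(yaw) Ry(pitch) Rx(roll)).
In Python, from bench import manip gives the robot as it stands. The module is installed in compiled form; this text tells all that it offers.
- The arm moves only by the shell command python3 -m jog 'ROWS'. ROWS is JSON, a list of rows, each an object with "rot": the turn, a rotation vector about the tool's x, y, z in rad, a list of three; "slide": the shift along the tool's x, y, z in m, a list of three; "gripper": the finger opening in m, from 0 to 0.0854. In form: [{"rot": [rx, ry, rz], "slide": [x, y, z], "gripper": gripper}, ...]. A call has 1 to 8 rows; each row is the pose to reach, as a shift and turn from the pose measured when the call began, along the tool's axes at that moment; what a row does not reach only later rows make up. A row lasts 1/8 s, in which the tool goes at most 62.5 mm and 10.7 degrees, less where a joint would pass 70% of its speed; a pose out of reach is approached as far as the arm can. A call with a gripper value outside its range is refused whole. The fingers move at their own pace and stop on an object; the grip force is fixed at half the most. Time passes only in rows, so rows that repeat a pose let the fingers close. It gives the time, the measured TCP pose, the force and the opening at its end, in the units of the state.
- manip.get_state(): the state, without advancing time (a new reading comes with each control period).
- manip.camera(name): name is "scene" or "top" or "wrist"; returns the picture (400x640x3 uint8, blue, green, red); there is no depth.
- manip.camera_params(name): a dict with "intrinsics" (3x3 intrinsics, pixels), "origin" and "rotation" of the camera in the world; the wrist camera has in their place "hand_eye" (4x4, takes a point from camera to tool coordinates, whose origin is the TCP and whose axes are the tool frame's). Camera axes: x right, y down, z forward; pixel columns grow to the right and rows downward; lengths in m; the calibration is good to about 2 mm. A picture is of the moment at which its call begins: read the wrist's pose just before it. camera_params takes no time and is no camera call.
- manip.job_done(): hands the job in, once; it reports no verdict.
Trained networks look in the newest picture that a camera, given by its name, has taken for a name from the list of things; names that differ only in an ending like _2 or _b are one class to them, and where a whole thing is asked for, a point or a joint stands for the part that bears it (a point fixed in the world has none). Each returns a list of dicts, best first, with "conf" (0 to 1); they miss things now and then, are a little off and sometimes report something else, mostly with a low value. They report only what shows in the picture. A call takes as long as a camera call. They do not tell look-alikes from the thing itself.
- manip.trace(label, camera): "mask" (400x640 bool, what is visible of it) and "bbox" ([centre column, centre row, width, height] in pixels, round what is visible of it).
- manip.mark_of(label, camera): "position" ([column, row] in pixels: a listed point, or the origin of a listed thing).
The state is a dict: "time_s": time; "joints": joint angles; "joint_velocities": joint speeds; "tau": joint torques, N m; "position": TCP position; "orientation": TCP orientation; "force": force on the tool from outside, world axes, zero at the start; "ft_torque": the same for the moment, N m; "opening": finger opening in m.
Only numpy, scipy, OpenCV 4.12 (cv2) and the standard library are available. Lean on these libraries where they do the work, as an engineer would, in place of code of your own. Each camera call takes 0.05 s, during which the arm holds its last target. There are 200 camera calls.

## Working session

There is one attempt and no reset: what is moved stays moved. The work goes in short steps, Python scripts to look and compute and a shell command to move; the robot and the scene stay as the last step left them, time stands still between calls to the robot, and variables do not carry over. Pictures are saved under pics/ and viewed, about 8 in all and at most 12, crops included, and the job is handed in when it is done.

```bash
mkdir -p pics
python3 - <<'E'
from bench import manip
import cv2,numpy as np
s=manip.get_state(); print({k:np.round(v,4).tolist() for k,v in s.items()})
for n in("scene","top"):
    im=manip.camera(n); cv2.imwrite(f"pics/{n}0.png",im)
    p=manip.camera_params(n); print(n,{k:np.round(v,4).tolist() for k,v in p.items()})
    for l in("lockbox","lock_face","key","key_block","tin_top","tin_mid","clipper","trimmer","brush"):
        print(l,[(np.round(d["position"],1).tolist(),round(d["conf"],2)) for d in manip.mark_of(l,n)[:5]])
print({k:np.round(v,4).tolist() for k,v in manip.camera_params("wrist").items()})
E
```

```text
{'time_s': 0.0, 'joints': [1.1645, 0.3076, 1.5077, -0.0, 1.3284, -0.0735], 'joint_velocities': [-0.0029, -0.001, -0.0005, -0.0004, 0.0014, -0.0023], 'tau': [0.0006, -45.7558, -25.1917, -0.0002, 0.0132, 0.0], 'position': [0.1876, 0.5427, 0.1914], 'orientation': [-3.1415, 0.002, 1.238], 'force': [-0.7288, 0.1942, -0.0856], 'ft_torque': [-0.0401, 0.0156, 0.0272], 'opening': 0.0855}
scene {'intrinsics': [[491.3169, 0.0, 329.2645], [0.0, 491.3169, 197.9692], [0.0, 0.0, 1.0]], 'origin': [1.1838, 0.5806, 0.9322], 'rotation': [-2.3873, -0.013, 2.3446]}
lockbox [([333.2, 197.6], 0.65)]
lock_face [([312.6, 163.7], 0.43)]
key [([490.2, 260.2], 0.7), ([430.2, 218.4], 0.55), ([447.0, 251.9], 0.51)]
key_block [([443.0, 254.8], 0.88), ([259.7, 132.0], 0.28)]
tin_top [([344.4, 194.4], 0.95), ([314.4, 163.4], 0.57)]
tin_mid [([263.2, 133.5], 0.73)]
clipper [([348.2, 294.3], 0.91), ([313.7, 165.0], 0.61), ([281.5, 252.1], 0.19)]
trimmer [([282.0, 251.6], 0.6)]
brush [([228.1, 197.2], 0.71)]
top {'intrinsics': [[390.6664, 0.0, 325.9664], [0.0, 390.6664, 199.8954], [0.0, 0.0, 1.0]], 'origin': [0.4745, 0.0118, 1.1539], 'rotation': [-3.0261, 0.0022, -1.5929]}
lockbox [([329.6, 224.2], 0.62)]
lock_face [([355.1, 219.2], 0.41)]
key [([226.9, 236.7], 0.55), ([195.0, 260.6], 0.55), ([254.7, 260.9], 0.39)]
key_block [([229.2, 240.5], 0.74), ([230.9, 241.8], 0.7), ([323.8, 153.9], 0.19)]
tin_top [([318.1, 219.2], 0.81)]
tin_mid [([445.6, 226.9], 0.65)]
clipper [([259.7, 157.0], 0.71)]
trimmer [([322.4, 154.3], 0.7)]
brush []
{'intrinsics': [[332.1643, 0.0, 324.2967], [0.0, 332.1643, 204.7431], [0.0, 0.0, 1.0]], 'hand_eye': [[1.0, -0.0004, -0.0002, -0.0002], [0.0004, 0.945, 0.327, -0.0857], [0.0, -0.327, 0.945, -0.1814], [0.0, 0.0, 0.0, 1.0]]}
```

View pics/scene0.png

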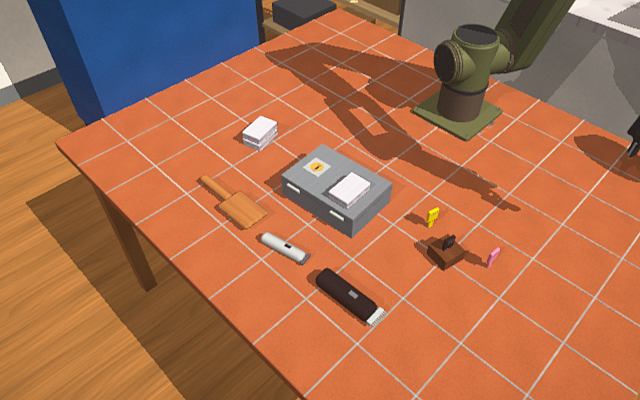

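View pics/top0.png

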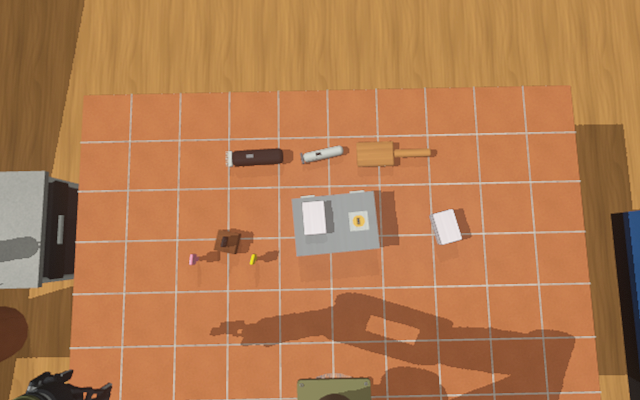

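The scene shows three key-shaped objects: a yellow one (scene 432,216; top 253,260), a pink one (493,257; top 193,259) and a black one standing in the brown block (447,243; top 229,240). The black one in the block is the key meant. The tin to move is on the lid (top 314,218), the lock plate is at (359,221) and the pile of two is at (447,227).

```bash
cat > h.py <<'E'
from bench import manip
import cv2,numpy as np
from scipy.spatial.transform import Rotation as Ro
def rpy(v): return Ro.from_euler('xyz',v).as_matrix()
def tool():
    s=manip.get_state(); return np.array(s["position"]),rpy(s["orientation"]),s
def cam(n,pose=None):
    p=manip.camera_params(n); K=np.array(p["intrinsics"])
    if n=="wrist":
        t,R=pose; H=np.array(p["hand_eye"]); return K,R@H[:3,3]+t,R@H[:3,:3]
    r=np.array(p["rotation"]); return K,np.array(p["origin"]),(r if r.ndim==2 else rpy(r))
def hit(c,px,z):
    K,o,R=c; d=R@np.linalg.inv(K)@np.array([px[0],px[1],1.]); return o+d*(z-o[2])/d[2]
def proj(c,X):
    K,o,R=c; q=K@(R.T@(np.array(X)-o)); return q[:2]/q[2]
def delta(xy_z,yaw):
    """slide and rot to bring the TCP to a world point, pointing down with jaw axis at yaw"""
    t,R,s=tool(); T=rpy([np.pi,0,yaw]); 
    c=[Ro.from_matrix(R.T@rpy([np.pi,0,yaw+k*np.pi])).as_rotvec() for k in(-1,0,1)]
    print("slide",np.round(R.T@(np.array(xy_z)-t),4),"rots",[np.round(x,4).tolist() for x in c],"j6",round(s["joints"][5],3))
def rect(mask,c,z):
    cs,_=cv2.findContours(mask.astype(np.uint8),cv2.RETR_EXTERNAL,cv2.CHAIN_APPROX_NONE)
    k=max(cs,key=cv2.contourArea)[:,0]; P=np.array([hit(c,p,z)[:2] for p in k],np.float32)
    return cv2.minAreaRect(P*1000)
E
python3 - <<'E'
from h import *
for n in("top","scene"):
    c=cam(n); manip.camera(n)
    for l,z in(("tin_top",.094),("tin_mid",.048),("key_block",.034),("key",.07),("lockbox",.07)):
        for d in manip.trace(l,n)[:3]:
            r=rect(d["mask"],c,z); print(n,l,round(d["conf"],2),np.round(d["bbox"]),np.round(r[0]),np.round(r[1]),round(r[2],1))
    for l,z in(("lock_face",.072),("key",.034),("tin_top",.07),("tin_mid",.024),("key_block",0),("lockbox",0)):
        print(n,l,[(np.round(hit(c,d["position"],z),3).tolist(),round(d["conf"],2)) for d in manip.mark_of(l,n)[:3]])
E
```

```text
top tin_mid 0.79 [446. 224.  36.  34.] [ 521. -326.] [91. 67.] 14.0
top key_block 0.65 [227. 242.  28.  27.] [492. 298.] [68. 60.] 77.1
top key 0.45 [194. 261.  10.  13.] [445. 380.] [22. 22.] 88.7
top key 0.43 [224. 241.  10.  10.] [491. 297.] [20. 32.] 76.3
top key 0.39 [252. 258.   3.  14.] [444. 217.] [19. 27.] 88.7
top lockbox 0.72 [334. 222.  84.  66.] [540. -10.] [168. 235.] 4.3
top lock_face [([0.541, -0.066, 0.072], 0.6)]
top key [([0.487, 0.291, 0.034], 0.44), ([0.495, 0.3, 0.034], 0.38), ([0.433, 0.222, 0.034], 0.38)]
top tin_top [([0.549, 0.038, 0.07], 0.66)]
top tin_mid [([0.52, -0.334, 0.024], 0.91)]
top key_block [([0.493, 0.298, 0.0], 0.84)]
top lockbox [([0.739, -0.201, 0.0], 0.71), ([0.54, -0.014, 0.0], 0.6)]
scene tin_top 0.8 [347. 188.  45.  35.] [558.  50.] [105.  72.] 3.9
scene tin_mid 0.8 [259. 130.  33.  24.] [ 529. -319.] [107.  74.] 14.9
scene key_block 0.7 [447. 252.  38.  36.] [502. 304.] [76. 80.] 78.4
scene key 0.69 [449. 245.  10.  10.] [504. 305.] [46. 18.] 1.0
scene key 0.63 [432. 219.  16.  15.] [467. 232.] [63. 20.] 17.2
scene key 0.46 [493. 258.  17.  22.] [470. 394.] [63. 15.] 6.7
scene lockbox 0.84 [338. 191. 113.  96.] [556.   4.] [215. 267.] 5.3
scene lock_face [([0.536, -0.089, 0.072], 0.55)]
scene key [([0.455, 0.388, 0.034], 0.64), ([0.497, 0.303, 0.034], 0.53), ([0.457, 0.223, 0.034], 0.44)]
scene tin_top [([0.556, 0.04, 0.07], 0.83)]
scene tin_mid [([0.524, -0.311, 0.024], 0.83), ([0.77, 0.035, 0.024], 0.39)]
scene key_block [([0.494, 0.299, 0.0], 0.58)]
scene lockbox [([0.54, -0.018, 0.0], 0.94), ([0.498, -0.124, -0.0], 0.37)]
```

Run:
```python
from h import *
delta([.552,.043,.19],1.645)
```

```text
slide [-0.354   0.5076  0.0023] rots [[0.0, -0.0, 2.7346], [0.0, 0.0, -0.407], [0.0, -0.0, 2.7346]] j6 -0.074
```

```bash
R='x'; python3 -m jog '[{"rot":[0,0,-0.1],"slide":[-0.04,0.058,0],"gripper":0.085},{"rot":[0,0,-0.2],"slide":[-0.077,0.11,0],"gripper":0.085},{"rot":[0,0,-0.3],"slide":[-0.113,0.162,0],"gripper":0.085},{"rot":[0,0,-0.407],"slide":[-0.149,0.213,0],"gripper":0.085},{"rot":[0,0,-0.407],"slide":[-0.185,0.265,0],"gripper":0.085},{"rot":[0,0,-0.407],"slide":[-0.22,0.316,0],"gripper":0.085},{"rot":[0,0,-0.407],"slide":[-0.256,0.367,0],"gripper":0.085},{"rot":[0,0,-0.407],"slide":[-0.29,0.416,0],"gripper":0.085}]'
python3 - <<'E'
from h import *
delta([.552,.043,.19],1.645)
E
```

```text
time_s: 3.2
position: [0.4833, 0.1375, 0.1926]
orientation: [3.141, -0.0, 1.645]
force: [-0.4, 1.0, 0.1]
opening: 0.0851
slide [-0.0993  0.0616  0.0026] rots [[-0.0007, -0.0015, 3.1414], [0.001, -0.0004, -0.0002], [-0.0007, -0.0015, 3.1414]] j6 -1.452
```

```bash
python3 -m jog '[{"rot":[0,0,0],"slide":[-0.05,0.031,0],"gripper":0.085},{"rot":[0,0,0],"slide":[-0.099,0.0616,0],"gripper":0.085},{"rot":[0,0,0],"slide":[-0.099,0.0616,0],"gripper":0.085}]'
cat > tinlook.py <<'E'
from h import *
import sys
t,R,s=tool(); im=manip.camera("wrist"); cv2.imwrite(f"pics/{sys.argv[1]}.png",im); c=cam("wrist",(t,R)); print(t,s["time_s"])
for a in sys.argv[2:]:
    l,z=a.split(":"); z=float(z)
    for d in manip.trace(l,"wrist")[:2]:
        r=rect(d["mask"],c,z); print(l,round(d["conf"],2),np.round(d["bbox"]),np.round(r[0],1),np.round(r[1],1),round(r[2],1))
E
python3 tinlook.py w1 tin_top:.094 lockbox:.07
python3 - <<'E'
from h import *
t,R,s=tool();c=cam("wrist",(t,R))
print([(hit(c,d["position"],.072).round(4),d["conf"]) for d in manip.mark_of("lock_face","wrist")[:2]])
E
```

```text
time_s: 3.58
position: [0.555, 0.0396, 0.1925]
orientation: [3.139, 0.001, 1.64]
force: [-0.8, 1.0, 0.2]
opening: 0.0851
[0.55495185 0.0396353  0.19254629] 3.575
tin_top 0.81 [331. 182.  71. 102.] [547.   44.1] [90.9 59.3] 3.4
lockbox 0.93 [263. 151. 268. 179.] [534.  -13.4] [161.3 231. ] 4.6
[(array([ 0.5391, -0.0755,  0.072 ]), 0.8)]
```

View pics/w1.png

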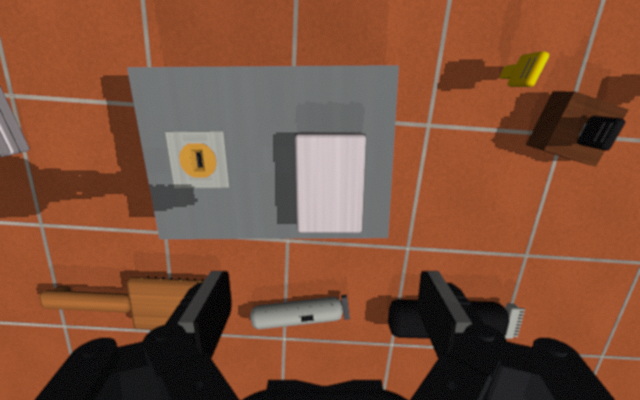

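The wrist view shows the lid with the lock (198,160), the tin (330,183) and the black key in its block (600,132). The tin measures 91×59 mm, and the key choice is confirmed close up.

Run:
```python
from h import *
delta([.547,.044,.073],1.631)
```

```text
slide [ 1.000e-04 -4.000e-03  1.195e-01] rots [[0.0015, -0.0002, -3.1271], [-0.0001, -0.001, 0.0145], [0.0015, -0.0002, -3.1271]] j6 -1.643
```

```bash
python3 -m jog '[{"rot":[0,0,0.0145],"slide":[0,-0.004,0.05],"gripper":0.085},{"rot":[0,0,0.0145],"slide":[0,-0.004,0.09],"gripper":0.085},{"rot":[0,0,0.0145],"slide":[0,-0.004,0.115],"gripper":0.085},{"rot":[0,0,0.0145],"slide":[0,-0.004,0.1195],"gripper":0.085},{"rot":[0,0,0.0145],"slide":[0,-0.004,0.1195],"gripper":0.045},{"rot":[0,0,0.0145],"slide":[0,-0.004,0.1195],"gripper":0.045},{"rot":[0,0,0.0145],"slide":[0,-0.004,0.1195],"gripper":0.045},{"rot":[0,0,0.0145],"slide":[0,-0.004,0.1195],"gripper":0.045}]'
```

```text
time_s: 4.78
position: [0.5475, 0.0439, 0.0737]
orientation: [3.14, -0.001, 1.631]
force: [-0.3, -0.9, 0.0]
opening: 0.0451
```

```bash
python3 tinlook.py w2 tin_top:.094
```

```text
[0.5475065  0.04388538 0.07366962] 4.775
tin_top 0.93 [325. 250. 117. 159.] [545.8  43.7] [93.  58.9] 3.6
tin_top 0.59 [512. 386. 163.  26.] [635.7 126.2] [19.3 17.5] 4.0
```

View pics/w2.png

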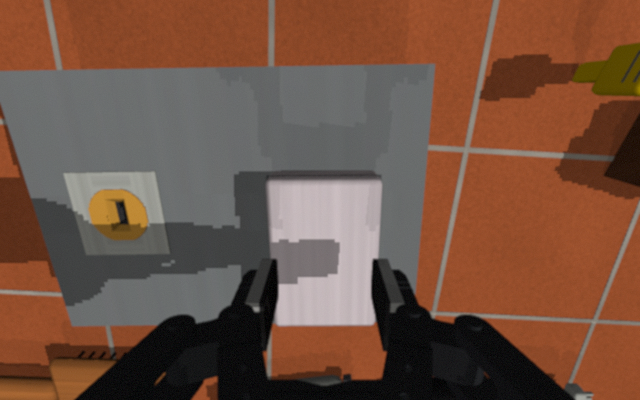

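The image shows the pads alongside the tin (inner faces at about 275 and 373), although the reading says 45 mm. I'll command tighter and see whether the reading stops.

```bash
python3 -m jog '[{"rot":[0,0,0],"slide":[0,0,0],"gripper":0.03},{"rot":[0,0,0],"slide":[0,0,0],"gripper":0.03},{"rot":[0,0,0],"slide":[0,0,-0.01],"gripper":0.03},{"rot":[0,0,0],"slide":[0,0,-0.03],"gripper":0.03},{"rot":[0,0,0],"slide":[0,0,-0.03],"gripper":0.03}]'; python3 tinlook.py w3 tin_top:.124
```

```text
time_s: 5.5
position: [0.549, 0.0438, 0.1052]
orientation: [3.137, -0.001, 1.631]
force: [-0.5, 0.5, 0.5]
opening: 0.0298
[0.54904923 0.04380891 0.10524877] 5.5
tin_top 0.89 [325. 224. 101. 139.] [533.7  43.3] [78.4 50. ] 3.8
```

View pics/w3.png

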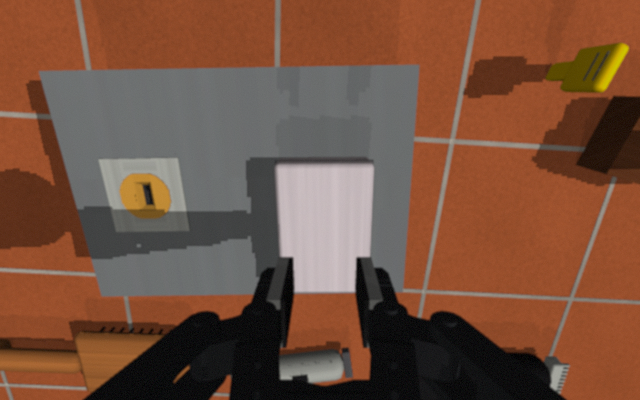

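The fingers closed above the tin. By the image the finger tips sit about 42 mm short of the TCP (53 mm when open), so the stated tool length doesn't match and I need to go lower. I'll reopen and descend in small steps, watching the force.

```bash
python3 -m jog '[{"rot":[0,0,0],"slide":[0,-0.0025,0],"gripper":0.085},{"rot":[0,0,0],"slide":[0,-0.0025,0.0],"gripper":0.085},{"rot":[0,0,0],"slide":[0,-0.0025,0.015],"gripper":0.085},{"rot":[0,0,0],"slide":[0,-0.0025,0.03],"gripper":0.085},{"rot":[0,0,0],"slide":[0,-0.0025,0.04],"gripper":0.085},{"rot":[0,0,0],"slide":[0,-0.0025,0.045],"gripper":0.085}]'; python3 -m jog '[{"rot":[0,0,0],"slide":[0,0,0.007],"gripper":0.085},{"rot":[0,0,0],"slide":[0,0,0.010],"gripper":0.085}]'; python3 -m jog '[{"rot":[0,0,0],"slide":[0,0,0.005],"gripper":0.085},{"rot":[0,0,0],"slide":[0,0,0.008],"gripper":0.085}]'
python3 tinlook.py w4 tin_top:.094
```

```text
time_s: 6.35
position: [0.5442, 0.0437, 0.0572]
orientation: [-3.141, -0.001, 1.631]
force: [-0.9, -0.0, -0.8]
opening: 0.0849
time_s: 6.6
position: [0.5439, 0.0437, 0.0466]
orientation: [-3.14, -0.001, 1.631]
force: [0.1, -0.0, 0.4]
opening: 0.085
time_s: 6.85
position: [0.5439, 0.0437, 0.0385]
orientation: [-3.14, -0.001, 1.631]
force: [-0.3, -0.2, -0.1]
opening: 0.0851
[0.54390372 0.04370331 0.03847625] 6.85
tin_top 0.93 [326. 287. 147. 190.] [544.8  43.8] [95.8 59.3] 3.7
```

View pics/w4.png

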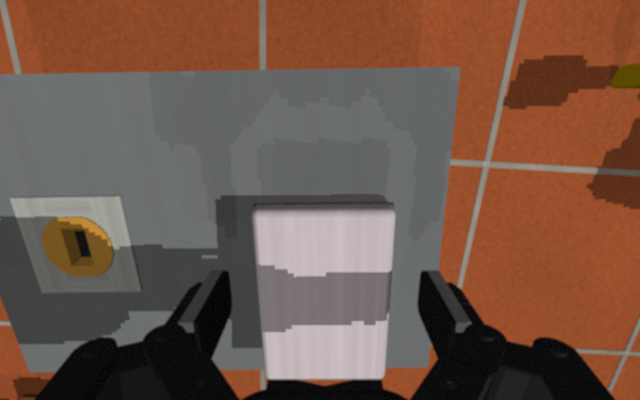

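```bash
python3 -m jog '[{"rot":[0,0,0],"slide":[0,0.002,0.005],"gripper":0.085},{"rot":[0,0,0],"slide":[0,0.003,0.009],"gripper":0.085},{"rot":[0,0,0],"slide":[0,0.003,0.009],"gripper":0.04},{"rot":[0,0,0],"slide":[0,0.003,0.009],"gripper":0.04},{"rot":[0,0,0],"slide":[0,0.003,0.009],"gripper":0.04},{"rot":[0,0,0],"slide":[0,0.003,0.009],"gripper":0.04}]'
```

```text
time_s: 7.7
position: [0.5468, 0.0439, 0.0296]
orientation: [-3.14, -0.001, 1.631]
force: [-0.5, -0.6, 0.4]
opening: 0.0589
```

```bash
python3 -m jog '[{"rot":[0,0,0],"slide":[0,0,-0.04],"gripper":0.04},{"rot":[0,0,0],"slide":[0,0,-0.1],"gripper":0.04},{"rot":[0,0,0],"slide":[-0.05,0,-0.12],"gripper":0.04},{"rot":[0,0,-0.09],"slide":[-0.1,-0.015,-0.12],"gripper":0.04},{"rot":[0,0,-0.18],"slide":[-0.15,-0.02,-0.12],"gripper":0.04},{"rot":[0,0,-0.18],"slide":[-0.2,-0.02,-0.12],"gripper":0.04},{"rot":[0,0,-0.18],"slide":[-0.23,-0.02,-0.12],"gripper":0.04},{"rot":[0,0,-0.18],"slide":[-0.23,-0.02,-0.12],"gripper":0.04}]'
python3 tinlook.py w5 tin_mid:.048
```

```text
time_s: 8.7
position: [0.5407, -0.1892, 0.149]
orientation: [-3.14, -0.001, 1.807]
force: [0.4, 0.7, -1.1]
opening: 0.0588
[ 0.54072765 -0.18924669  0.14897922] 8.7
tin_mid 0.62 [167. 129.  93. 110.] [ 517.6 -326.6] [89.1 65.7] 14.3
```

View pics/w5.png

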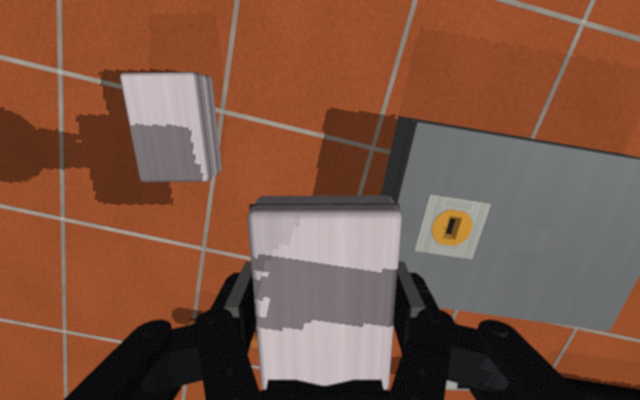

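The held tin's top face has corners near (251,210), (400,208), (261,388) and (388,388). The pile's top face corners are near (121,73), (196,73), (207,180) and (142,181). I'll work out both from these.

Run:
```python
from h import *
t,R,s=tool();c=cam("wrist",(t,R)); g=cv2.cvtColor(cv2.imread("pics/w5.png"),cv2.COLOR_BGR2GRAY)
def sub(p): return cv2.cornerSubPix(g,np.array(p,np.float32).reshape(-1,1,2),(4,4),(-1,-1),(3,50,.01))[:,0]
for nm,p,z in(("pile",[(122,73),(195,73),(207,180),(142,181)],.048),("held",[(252,209),(399,208)],t[2]+.0644)):
    q=sub(p); W=np.array([hit(c,k,z) for k in q]); print(nm,q.round(1).tolist()); print(W.round(4).tolist())
    e=np.roll(W,-1,0)-W; print("len",np.linalg.norm(e,axis=1).round(4),"ang",np.degrees(np.arctan2(e[:,1],e[:,0])).round(2))
    if nm=="pile": print("centre",W.mean(0))
    else: print("tool frame",((W-t)@R).round(4).tolist())
```

```text
pile [[120.5, 73.5999984741211], [193.0, 73.19999694824219], [208.1999969482422, 179.60000610351562], [140.39999389648438, 180.39999389648438]]
[[0.4829, -0.3655, 0.048], [0.4691, -0.3099, 0.048], [0.5529, -0.2874, 0.048], [0.5676, -0.3448, 0.048]]
len [0.0573 0.0867 0.0593 0.0871] ang [ 103.95   15.08  -75.66 -166.28]
centre [ 0.51811775 -0.32690075  0.048     ]
held [[251.39999389648438, 212.1999969482422], [398.1000061035156, 211.60000610351562]]
[[0.5058, -0.2228, 0.2133], [0.4926, -0.1693, 0.2133]]
len [0.0551 0.0551] ang [103.87 -76.13]
tool frame [[-0.0269, -0.0421, -0.0644], [0.0282, -0.0423, -0.0642]]
```

Run:
```python
from h import *
delta([.5173,-.3277,.022],1.820)
```

```text
slide [-0.132  -0.0554  0.1266] rots [[-0.0043, 0.0033, 3.1314], [-0.0021, -0.0027, -0.0102], [-0.0043, 0.0033, 3.1314]] j6 -2.217
```

```bash
python3 -m jog '[{"rot":[-0.002,-0.0027,-0.01],"slide":[-0.05,-0.02,0],"gripper":0.04},{"rot":[-0.002,-0.0027,-0.01],"slide":[-0.1,-0.042,0],"gripper":0.04},{"rot":[-0.002,-0.0027,-0.01],"slide":[-0.132,-0.0554,0.01],"gripper":0.04},{"rot":[-0.002,-0.0027,-0.01],"slide":[-0.132,-0.0554,0.06],"gripper":0.04},{"rot":[-0.002,-0.0027,-0.01],"slide":[-0.132,-0.0554,0.1],"gripper":0.04},{"rot":[-0.002,-0.0027,-0.01],"slide":[-0.132,-0.0554,0.124],"gripper":0.04},{"rot":[-0.002,-0.0027,-0.01],"slide":[-0.132,-0.0554,0.1266],"gripper":0.04},{"rot":[-0.002,-0.0027,-0.01],"slide":[-0.132,-0.0554,0.1266],"gripper":0.04}]'
python3 - <<'E'
from h import *
delta([.5173,-.3277,.022],1.820)
im=manip.camera("wrist"); cv2.imwrite("pics/w6.png",cv2.resize(im[150:400,170:490],None,fx=2.4,fy=2.4,interpolation=cv2.INTER_CUBIC))
E
```

```text
time_s: 9.8
position: [0.518, -0.327, 0.0226]
orientation: [3.141, 0.0, 1.821]
force: [0.9, 0.9, -0.4]
opening: 0.0588
slide [-0.0005 -0.0009  0.0006] rots [[-0.0005, 0.0006, -3.1406], [0.0004, 0.0003, 0.001], [-0.0005, 0.0006, -3.1406]] j6 -2.453
```

View pics/w6.png

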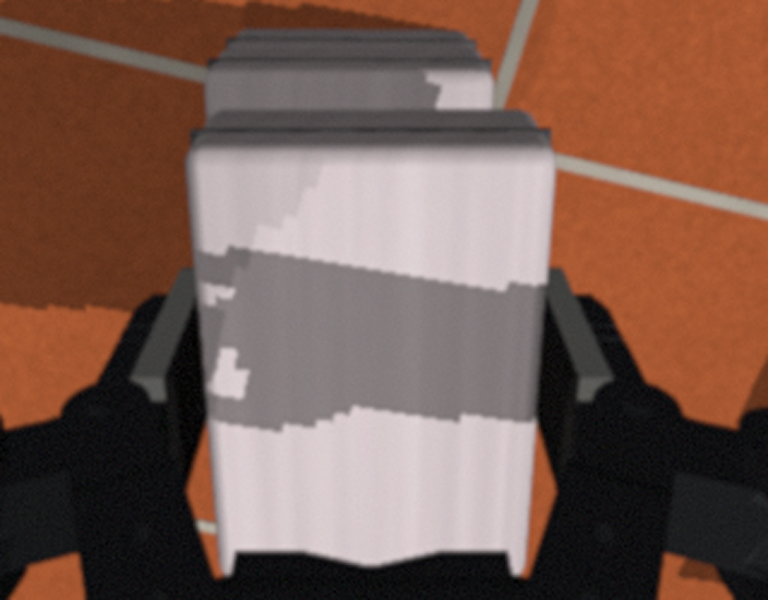

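At hover, the pile's front edge (crop 208–492, row 62) is square to the held tin's front edge (190–553, row 148). It is offset by about 4 mm in x and 3.6 mm in y, so I'll correct and re-look just above contact.

```bash
python3 -m jog '[{"rot":[0,0,0],"slide":[-0.0043,-0.0036,0],"gripper":0.04},{"rot":[0,0,0],"slide":[-0.0043,-0.0036,0.008],"gripper":0.04},{"rot":[0,0,0],"slide":[-0.0043,-0.0036,0.010],"gripper":0.04},{"rot":[0,0,0],"slide":[-0.0043,-0.0036,0.010],"gripper":0.04}]'
python3 - <<'E'
from h import *
print(tool()[0])
im=manip.camera("wrist"); cv2.imwrite("pics/w7.png",cv2.resize(im[150:300,220:430],None,fx=3.8,fy=3.8,interpolation=cv2.INTER_CUBIC))
E
```

```text
time_s: 10.35
position: [0.5156, -0.3325, 0.0129]
orientation: [3.141, 0.001, 1.82]
force: [0.3, -0.4, 0.4]
opening: 0.0591
[ 0.51563699 -0.33245188  0.01290711]
```

View pics/w7.png

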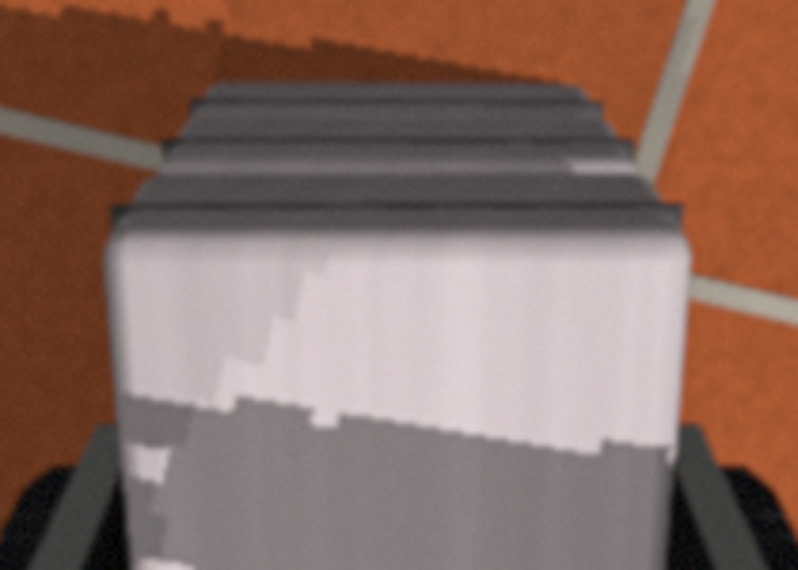

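All three rims are centred (mid columns 397.5, 399 and 397.5) with evenly spaced rows (208, 145, 103), so the tins are aligned. Lowering and checking force.

```bash
python3 -m jog '[{"rot":[0,0,0],"slide":[0,0,0.003],"gripper":0.04},{"rot":[0,0,0],"slide":[0,0,0.005],"gripper":0.04},{"rot":[0,0,0],"slide":[0,0,0.0055],"gripper":0.04}]'
```

```text
time_s: 10.78
position: [0.5158, -0.3325, 0.0076]
orientation: [3.141, 0.001, 1.821]
force: [-0.9, 0.4, 2.7]
opening: 0.0585
```

```bash
python3 -m jog '[{"rot":[0,0,0],"slide":[0,0,0],"gripper":0.085},{"rot":[0,0,0],"slide":[0,0,0],"gripper":0.085},{"rot":[0,0,0],"slide":[0,0,-0.01],"gripper":0.085},{"rot":[0,0,0],"slide":[0,0,-0.06],"gripper":0.085},{"rot":[0,0,0],"slide":[0,0,-0.12],"gripper":0.085},{"rot":[0,0,0],"slide":[0.05,0.01,-0.17],"gripper":0.085},{"rot":[0,0,0],"slide":[0.11,0.024,-0.18],"gripper":0.085},{"rot":[0,0,0],"slide":[0.17,0.036,-0.18],"gripper":0.085}]'
python3 - <<'E'
from h import *
delta([.492,.298,.18],1.34)
t,R,s=tool(); manip.camera("top"); c=cam("top")
d=manip.trace("tin_top","top")[:3]
for k in d: r=rect(k["mask"],c,.072); print(round(k["conf"],2),np.round(r[0],1),np.round(r[1],1),r[2])
E
```

```text
time_s: 11.78
position: [0.5101, -0.1639, 0.1902]
orientation: [3.136, 0.004, 1.819]
force: [0.3, 0.9, 0.4]
opening: 0.085
slide [0.4522 0.0959 0.009 ] rots [[-0.0034, 0.0088, -2.6624], [0.0065, 0.0025, 0.4792], [-0.0034, 0.0088, -2.6624]] j6 -2.209
```

```bash
python3 -m jog '[{"rot":[0,0,0.12],"slide":[0.06,0.013,0.004],"gripper":0.085},{"rot":[0,0,0.24],"slide":[0.12,0.026,0.009],"gripper":0.085},{"rot":[0.006,0.0025,0.36],"slide":[0.18,0.039,0.009],"gripper":0.085},{"rot":[0.006,0.0025,0.48],"slide":[0.24,0.052,0.009],"gripper":0.085},{"rot":[0.006,0.0025,0.48],"slide":[0.3,0.065,0.009],"gripper":0.085},{"rot":[0.006,0.0025,0.48],"slide":[0.36,0.078,0.009],"gripper":0.085},{"rot":[0.006,0.0025,0.48],"slide":[0.42,0.09,0.009],"gripper":0.085},{"rot":[0.006,0.0025,0.48],"slide":[0.452,0.096,0.009],"gripper":0.085}]'
python3 -m jog '[{"rot":[0,0,0],"slide":[0,0,0],"gripper":0.085}]'
python3 tinlook.py w8 key:.07 key_block:.034
python3 - <<'E'
import cv2
im=cv2.imread("pics/w8.png"); cv2.imwrite("pics/w8c.png",cv2.resize(im[80:280,190:450],None,fx=3,fy=3,interpolation=cv2.INTER_CUBIC))
E
```

```text
time_s: 12.88
position: [0.4866, 0.3058, 0.1814]
orientation: [-3.137, -0.005, 1.348]
force: [-0.3, -0.8, 1.1]
opening: 0.0854
time_s: 13.0
position: [0.4867, 0.3077, 0.1816]
orientation: [-3.138, -0.005, 1.351]
force: [0.5, -0.7, -0.0]
opening: 0.0851
[0.48671707 0.30771215 0.18163695] 13.0
key 0.94 [397. 120.  16.  39.] [440.2 382.3] [15.8 30.4] 85.6
key 0.9 [313. 189.   8.  42.] [486.1 299.1] [ 8.4 34.5] 77.1
key_block 0.86 [316. 182.  56.  64.] [487.2 298.8] [59.9 66.5] 77.3
```

View pics/w8c.png

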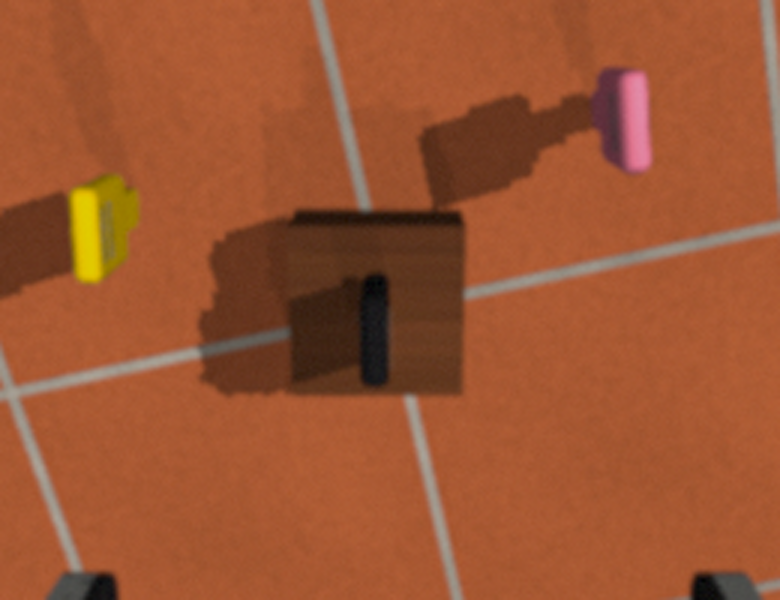

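The black head in the block (crop 375,330) has its 9 mm thickness along the jaw axis. The yellow and pink look-alikes are well clear. Descending partway for a finer measure.

Run:
```python
from h import *
delta([.488,.2985,.06],1.346)
```

```text
slide [-0.0061  0.0031  0.1215] rots [[0.0059, -0.0065, -3.1399], [-0.0042, -0.0037, 0.0017], [0.0059, -0.0065, -3.1399]] j6 -0.868
```

```bash
python3 -m jog '[{"rot":[-0.004,-0.0037,0.0017],"slide":[-0.003,0.0015,0.05],"gripper":0.085},{"rot":[-0.004,-0.0037,0.0017],"slide":[-0.006,0.003,0.1],"gripper":0.06},{"rot":[-0.004,-0.0037,0.0017],"slide":[-0.006,0.003,0.12],"gripper":0.045},{"rot":[-0.004,-0.0037,0.0017],"slide":[-0.006,0.003,0.1215],"gripper":0.045},{"rot":[-0.004,-0.0037,0.0017],"slide":[-0.006,0.003,0.1215],"gripper":0.045}]'
python3 tinlook.py w9 key:.07 key_block:.034
python3 - <<'E'
from h import *
t,R,s=tool();c=cam("wrist",(t,R)); print(s["orientation"])
m=manip.trace("key","wrist")
for k in m[:2]:
    v,u=np.nonzero(k["mask"]); print(u.min(),u.max(),v.min(),v.max())
    for a in((u.mean(),v.max()),(u.mean(),v.min())): print(((hit(c,a,.07)-t)@R).round(4))
g=cv2.cvtColor(cv2.imread("pics/w9.png"),cv2.COLOR_BGR2GRAY); print(g[200:300:4,int(m[0]["bbox"][0])])
E
```

```text
time_s: 13.78
position: [0.489, 0.298, 0.061]
orientation: [3.14, -0.001, 1.345]
force: [1.3, 0.4, -0.4]
opening: 0.0451
[0.4890256  0.2980265  0.06098275] 13.775
key 0.86 [325. 238.  18.  66.] [483.5 299.5] [ 9.3 39.3] 77.5
key 0.86 [184. 187.  47.  60.] [436.8 233.3] [25.2 33.7] 74.3
key_block 0.75 [325. 219.  93.  96.] [485.7 298.8] [60.7 68.6] 77.0
[ 3.13936525e+00 -1.95547747e-03  1.34560101e+00]
317 333 206 269
[ 0.0003  0.0143 -0.0084]
[ 0.0003 -0.0251 -0.0085]
161 208 156 215
[-0.0789 -0.0199 -0.0087]
[-0.0743 -0.053  -0.0087]
[ 64  63   9  16  12  16  16  25  28  28  28  29  29  25  27  30  28  33
 119 122 119 119 122 119 122]
```

```bash
python3 -m jog '[{"rot":[0,0,0],"slide":[0,0,0.03],"gripper":0.045},{"rot":[0,0,0],"slide":[0,0,0.055],"gripper":0.045},{"rot":[0,0,0],"slide":[0,0,0.06],"gripper":0.045},{"rot":[0,0,0],"slide":[0,0,0.06],"gripper":0.0},{"rot":[0,0,0],"slide":[0,0,0.06],"gripper":0.0},{"rot":[0,0,0],"slide":[0,0,0.06],"gripper":0.0},{"rot":[0,0,0],"slide":[0,0,0.06],"gripper":0.0},{"rot":[0,0,0],"slide":[0,0,0.06],"gripper":0.0}]'
```

```text
time_s: 14.98
position: [0.4901, 0.2995, 0.0027]
orientation: [3.138, -0.003, 1.346]
force: [-0.7, -0.2, 5.3]
opening: 0.008
```

```bash
python3 -m jog '[{"rot":[0,0,0],"slide":[0,0,-0.02],"gripper":0.0},{"rot":[0,0,0],"slide":[0,0,-0.06],"gripper":0.0},{"rot":[0,0,0],"slide":[0,0,-0.11],"gripper":0.0},{"rot":[0,0,-0.08],"slide":[-0.05,0.025,-0.12],"gripper":0.0},{"rot":[0,0,-0.16],"slide":[-0.1,0.05,-0.12],"gripper":0.0},{"rot":[0,0,-0.24],"slide":[-0.15,0.075,-0.12],"gripper":0.0},{"rot":[0,0,-0.304],"slide":[-0.2,0.1,-0.12],"gripper":0.0},{"rot":[0,0,-0.304],"slide":[-0.25,0.125,-0.12],"gripper":0.0}]'
python3 - <<'E'
from h import *
delta([.579,-.073,.12],1.650)
E
```

```text
time_s: 15.98
position: [0.5557, 0.026, 0.1224]
orientation: [3.137, -0.002, 1.65]
force: [0.1, 0.5, 0.2]
opening: 0.0082
slide [-0.1005  0.0153  0.0023] rots [[0.0034, 0.0079, -3.1411], [0.005, -0.0022, 0.0004], [0.0034, 0.0079, -3.1411]] j6 -1.683
```

```bash
python3 -m jog '[{"rot":[0.004,-0.002,0],"slide":[-0.05,0.008,0],"gripper":0.0},{"rot":[0.004,-0.002,0],"slide":[-0.095,0.015,0.002],"gripper":0.0},{"rot":[0.004,-0.002,0],"slide":[-0.1005,0.0153,0.002],"gripper":0.0},{"rot":[0.004,-0.002,0],"slide":[-0.1005,0.0153,0.002],"gripper":0.0}]'
python3 tinlook.py w10 lockbox:.07
python3 - <<'E'
from h import *
t,R,s=tool();c=cam("wrist",(t,R)); print(s["orientation"])
for l,z in(("lock_face",.072),("key_tip",t[2]+.005),("key",t[2]+.0313)):
    for d in manip.mark_of(l,"wrist")[:2]:
        w=hit(c,d["position"],z); print(l,round(d["conf"],2),np.round(d["position"],1),w.round(4),"tool",((w-t)@R).round(4))
im=cv2.imread("pics/w10.png"); cv2.imwrite("pics/w10c.png",cv2.resize(im[100:300,210:440],None,fx=3,fy=3,interpolation=cv2.INTER_CUBIC))
E
```

```text
time_s: 16.48
position: [0.5785, -0.073, 0.12]
orientation: [3.141, -0.001, 1.649]
force: [0.3, 0.1, -0.3]
opening: 0.0079
[ 0.57850461 -0.07298023  0.12004062] 16.475
lockbox 0.6 [424. 146. 362. 228.] [534.1 -13.6] [161.1 231.1] 4.2
lockbox 0.48 [321. 160.  51.  43.] [539.2 -78.4] [32.  33.3] 4.4
[ 3.14120292e+00 -9.85048533e-04  1.65117684e+00]
lock_face 0.93 [320.8 162.9] [ 0.5414 -0.0768  0.072 ] tool [-0.0021 -0.0372  0.0482]
lock_face 0.24 [ 30.9 100.3] [ 0.515  -0.2704  0.072 ] tool [-0.193  -0.0792  0.048 ]
key_tip 0.68 [325.2 245.5] [ 0.579  -0.0709  0.1252] tool [ 0.0008  0.0007 -0.005 ]
key 0.6 [324.6 266.7] [ 0.5781 -0.0714  0.1515] tool [ 0.0004 -0.0002 -0.0313]
```

View pics/w10c.png

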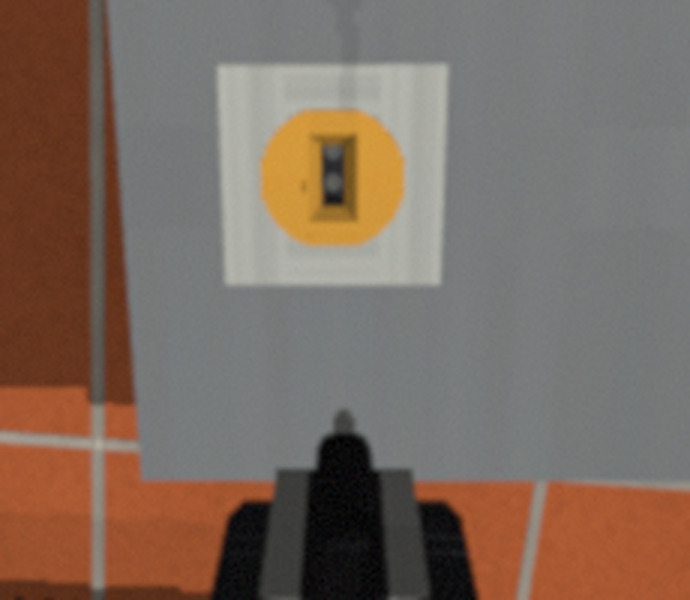

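The picture shows the slot mouth centred at crop (334,177), which is pixel (321.3,159), parallel to the key. The blade end is at (344,420). In tool coordinates the lock is about (-2.5, -40) mm from the key. Moving above the lock and looking closely.

```bash
python3 -m jog '[{"rot":[0,0,0],"slide":[-0.0025,-0.03,0.01],"gripper":0.0},{"rot":[0,0,0],"slide":[-0.0025,-0.04,0.03],"gripper":0.0},{"rot":[0,0,0],"slide":[-0.0025,-0.04,0.045],"gripper":0.0},{"rot":[0,0,0],"slide":[-0.0025,-0.04,0.045],"gripper":0.0}]'
python3 - <<'E'
from h import *
t,R,s=tool();print(t,s["orientation"])
im=manip.camera("wrist"); cv2.imwrite("pics/w11.png",im); cv2.imwrite("pics/w11c.png",cv2.resize(im[160:280,250:400],None,fx=5,fy=5,interpolation=cv2.INTER_CUBIC))
E
```

```text
time_s: 17.23
position: [0.5388, -0.0766, 0.0744]
orientation: [-3.141, -0.001, 1.653]
force: [-0.4, 0.3, -0.1]
opening: 0.0081
[ 0.53875176 -0.07664603  0.0743738 ] [-3.14080996e+00 -1.10142233e-03  1.65295980e+00]
```

View pics/w11c.png

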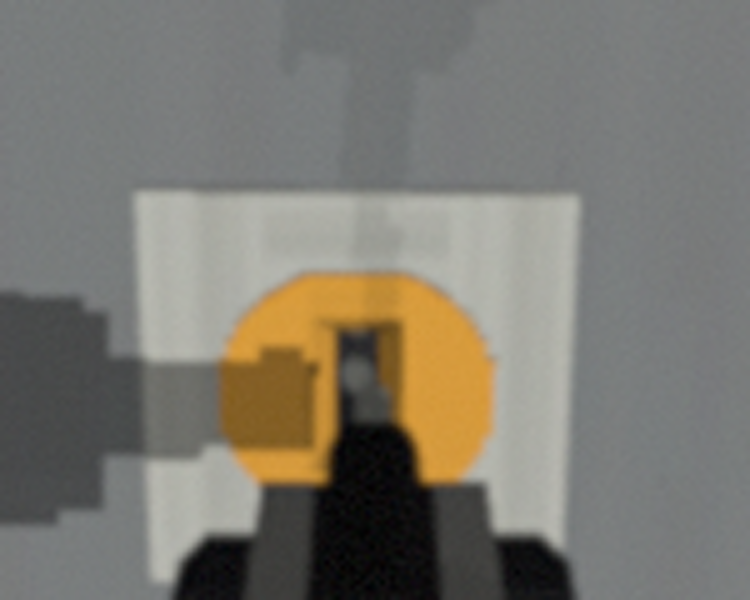

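The lock centre (plug mid-column 357) is about 2 mm to tool -x of the blade (373), and y is within about 1 mm. The last slide was still settling. I'll correct this and enter the funnel (±3.7 mm capture), watching the forces.

```bash
python3 -m jog '[{"rot":[0,0,0.002],"slide":[-0.0019,-0.0005,0],"gripper":0.0},{"rot":[0,0,0.002],"slide":[-0.0019,-0.0005,0.004],"gripper":0.0},{"rot":[0,0,0.002],"slide":[-0.0019,-0.0005,0.008],"gripper":0.0},{"rot":[0,0,0.002],"slide":[-0.0019,-0.0005,0.009],"gripper":0.0}]'
python3 -m jog '[{"rot":[0,0,0],"slide":[0,0,0.002],"gripper":0.0},{"rot":[0,0,0],"slide":[0,0,0.003],"gripper":0.0}]'
python3 -m jog '[{"rot":[0,0,0],"slide":[0,0,0.001],"gripper":0.0},{"rot":[0,0,0],"slide":[0,0,0.002],"gripper":0.0}]'
```

```text
time_s: 17.77
position: [0.539, -0.0789, 0.0658]
orientation: [3.141, -0.001, 1.651]
force: [0.9, -0.6, 0.3]
opening: 0.0078
time_s: 18.02
position: [0.5389, -0.0788, 0.0626]
orientation: [-3.141, -0.001, 1.651]
force: [0.5, -0.9, -0.5]
opening: 0.0079
time_s: 18.27
position: [0.5389, -0.0788, 0.0605]
orientation: [-3.142, -0.001, 1.651]
force: [0.3, -0.1, -0.2]
opening: 0.0081
```

```bash
python3 -m jog '[{"rot":[0,0,0],"slide":[0,0,0.003],"gripper":0.0},{"rot":[0,0,0],"slide":[0,0,0.005],"gripper":0.0}]'
python3 -m jog '[{"rot":[0,0,0],"slide":[0,0,0.003],"gripper":0.0},{"rot":[0,0,0],"slide":[0,0,0.005],"gripper":0.0}]'
```

```text
time_s: 18.52
position: [0.5389, -0.0788, 0.0553]
orientation: [-3.141, -0.001, 1.651]
force: [1.4, -0.3, -1.4]
opening: 0.0079
time_s: 18.77
position: [0.5389, -0.0788, 0.0503]
orientation: [-3.141, -0.001, 1.651]
force: [-1.3, 0.2, 4.5]
opening: 0.0079
```

The key is in the slot with no side force and has met the pins (4.5 N). Pushing on to home (expected TCP z ≈ 0.041).

```bash
python3 -m jog '[{"rot":[0,0,0],"slide":[0,0,0.003],"gripper":0.0},{"rot":[0,0,0],"slide":[0,0,0.006],"gripper":0.0}]'
python3 -m jog '[{"rot":[0,0,0],"slide":[0,0,0.002],"gripper":0.0},{"rot":[0,0,0],"slide":[0,0,0.004],"gripper":0.0}]'
```

```text
time_s: 19.02
position: [0.5389, -0.0788, 0.0447]
orientation: [3.142, -0.001, 1.651]
force: [-0.8, -0.5, 6.4]
opening: 0.0081
time_s: 19.27
position: [0.5389, -0.0788, 0.0412]
orientation: [3.141, -0.001, 1.651]
force: [-1.1, 0.7, 6.5]
opening: 0.0083
```

```bash
python3 -m jog '[{"rot":[0,0,0],"slide":[0,0,0.001],"gripper":0.0},{"rot":[0,0,0],"slide":[0,0,0.0015],"gripper":0.0}]'
python3 -m jog '[{"rot":[0,0,0],"slide":[0,0,0.001],"gripper":0.0},{"rot":[0,0,0],"slide":[0,0,0.0015],"gripper":0.0}]'
```

```text
time_s: 19.52
position: [0.5389, -0.0788, 0.0406]
orientation: [3.141, -0.001, 1.651]
force: [-2.2, 0.6, 11.6]
opening: 0.0082
time_s: 19.77
position: [0.5389, -0.0788, 0.0405]
orientation: [3.14, -0.0, 1.651]
force: [-4.3, 1.7, 15.7]
opening: 0.0081
```

The key is home: it stopped at z 0.0405 against an expected 0.0407, and the force rose. Now turning clockwise (+z of the tool) while keeping the push.

```bash
python3 -m jog '[{"rot":[0,0,0.1],"slide":[0,0,0.001],"gripper":0.0},{"rot":[0,0,0.2],"slide":[0,0,0.001],"gripper":0.0},{"rot":[0,0,0.3],"slide":[0,0,0.001],"gripper":0.0},{"rot":[0,0,0.4],"slide":[0,0,0.001],"gripper":0.0}]'
python3 -c "
from h import *
print(manip.get_state()['ft_torque'])"
```

```text
time_s: 20.27
position: [0.5395, -0.0782, 0.0406]
orientation: [3.139, -0.002, 1.247]
force: [-1.3, 2.8, 9.4]
opening: 0.0077
[0.4531423  0.19599446 0.08503699]
```

```bash
python3 -m jog '[{"rot":[0,0,0.12],"slide":[0,0,0.001],"gripper":0.0},{"rot":[0,0,0.24],"slide":[0,0,0.001],"gripper":0.0},{"rot":[0,0,0.36],"slide":[0,0,0.001],"gripper":0.0},{"rot":[0,0,0.48],"slide":[0,0,0.001],"gripper":0.0},{"rot":[0,0,0.6],"slide":[0,0,0.001],"gripper":0.0}]'
python3 -m jog '[{"rot":[0,0,0.12],"slide":[0,0,0.001],"gripper":0.0},{"rot":[0,0,0.24],"slide":[0,0,0.001],"gripper":0.0},{"rot":[0,0,0.36],"slide":[0,0,0.001],"gripper":0.0},{"rot":[0,0,0.48],"slide":[0,0,0.001],"gripper":0.0},{"rot":[0,0,0.56],"slide":[0,0,0.001],"gripper":0.0}]'
python3 -c "
from h import *
s=manip.get_state(); print(s['ft_torque'],s['orientation'],1.651-s['orientation'][2])"
```

```text
time_s: 20.9
position: [0.54, -0.0778, 0.0406]
orientation: [3.14, -0.004, 0.644]
force: [-0.5, 2.2, 7.5]
opening: 0.0078
time_s: 21.52
position: [0.5406, -0.0776, 0.0406]
orientation: [-3.14, -0.006, 0.081]
force: [-1.2, 1.7, 9.1]
opening: 0.0081
[0.16984432 0.25951897 0.06101219] [-3.14049635 -0.0060326   0.08095243] 1.5700475667201381
```

```bash
python3 -m jog '[{"rot":[0,0,0.08],"slide":[0,0,0.001],"gripper":0.0},{"rot":[0,0,0.16],"slide":[0,0,0.001],"gripper":0.0}]'
python3 -c "
from h import *
s=manip.get_state(); print(s['ft_torque'],1.651-s['orientation'][2])"
python3 -m jog '[{"rot":[0,0,0.06],"slide":[0,0,0.001],"gripper":0.0},{"rot":[0,0,0.1],"slide":[0,0,0.001],"gripper":0.0}]'
python3 -c "
from h import *
s=manip.get_state(); print(s['ft_torque'],1.651-s['orientation'][2])"
```

```text
time_s: 21.78
position: [0.5409, -0.0776, 0.0406]
orientation: [-3.14, -0.007, -0.081]
force: [-1.5, 0.8, 8.1]
opening: 0.0084
[0.04760116 0.45831716 0.18266747] 1.7321128309358136
time_s: 22.02
position: [0.541, -0.0776, 0.0406]
orientation: [-3.139, -0.007, -0.181]
force: [-1.8, 1.1, 9.4]
opening: 0.0079
[0.10603656 0.51227967 0.57722088] 1.8321208076045357
```

The torque climbed from 0.06 to 0.18 to 0.58 N·m past 1.7 rad, so the plug is on its stop. Holding for a moment and checking the final state.

```bash
python3 -m jog '[{"rot":[0,0,0.02],"slide":[0,0,0.001],"gripper":0.0},{"rot":[0,0,0.02],"slide":[0,0,0.001],"gripper":0.0}]'
python3 - <<'E'
from h import *
s=manip.get_state(); print(s['ft_torque'],1.651-s['orientation'][2])
for n in("scene","top"):
    c=cam(n); manip.camera(n)
    for l in("tin_top","tin_mid"):
        for d in manip.trace(l,n)[:3]:
            r=rect(d["mask"],c,.072); print(n,l,round(d["conf"],2),np.round(d["bbox"]),np.round(r[0]),np.round(r[1]),round(r[2],1))
    for l in("clipper","trimmer","brush"): print(n,l,[(np.round(d["position"],1).tolist(),round(d["conf"],2)) for d in manip.mark_of(l,n)[:2]])
s=manip.get_state(); print(s['time_s'],s['ft_torque'],s['force'],s['opening'],1.651-s['orientation'][2])
E
```

```text
time_s: 22.28
position: [0.541, -0.0774, 0.0406]
orientation: [-3.139, -0.008, -0.2]
force: [-3.0, 1.4, 8.8]
opening: 0.0082
[0.2835461  0.47014036 0.48786935] 1.8509305543949806
scene tin_top 0.9 [260. 122.  38.  28.] [ 527. -319.] [107.  72.] 16.0
scene tin_mid 0.76 [259. 133.  34.  17.] [ 556. -272.] [ 62. 100.] 70.2
scene clipper [([346.7, 295.0], 0.79)]
scene trimmer [([283.7, 251.7], 0.55)]
scene brush [([226.7, 197.6], 0.68)]
top tin_top 0.94 [451. 228.  30.  34.] [ 519. -324.] [90. 65.] 15.1
top tin_mid 0.5 [438. 235.  10.  21.] [ 498. -294.] [46.  5.] 13.7
top clipper [([260.6, 156.8], 0.59)]
top trimmer [([323.2, 157.2], 0.57)]
top brush [([395.0, 155.1], 0.71)]
22.875 [0.25959248 0.53546451 0.43748549] [-2.19225101  1.61885981  9.02161018] 0.008207264697288877 1.8508481274991742
```

```bash
python3 -c "
from bench import manip
print(manip.job_done()); s=manip.get_state(); print(s['time_s'],s['ft_torque'],s['position'],s['opening'])"
```

```text
the job is handed in; nothing more can be done
None
the job is handed in; nothing more can be done
```

The job is done and handed in at about 23 s. The tin is on the pile, and the key is fully home in the lock. It is turned clockwise and still gripped, so you can lift the lid.

- **Tin:** Just before release, the rims of all three tins lined up to within a few tenths of a millimetre. In the overhead camera's final look the stack's top is at (519, -324) mm at 15.1°. The bare pile measured (521, -326) mm at 14.0°, so the two agree within camera accuracy.
- **Key:** The black key pushed past the pins at about 6.5 N. It stopped with the tool at 40.5 mm, where 40.7 mm was expected, and the force rose to about 16 N. Only then did I turn it.
- **Turn:** The hand turned 1.85 rad, past the quarter turn to take up the key's play. The torque rose from 0.06 to about 0.5 N·m, far above the 0.11 N·m spring, so the plug should be on its stop. I inferred that from torque and hand angle, because the plug's own angle can't be read.
- **Final hold:** The last reading before hand-in showed 0.44 N·m of torque, about 9 N of downward push and an 8 mm grip. I could not read the state after handing in.
- **Clipper, trimmer and brush:** I never touched them. The scene camera finds all three within about 2 pixels of where they started.

**What disagreed:**
- The finger tips turned out to be about 42 mm short of the stated tool point. My first grasp closed on air above the tin; I lowered by that amount and it worked.
- The first wrist-camera estimate of the pile's position was about 4 mm off, and I corrected it at hover.

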